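Log a sealed spice jar on the pantry code reader

ROBOT

A 7-joint arm with a two-finger parallel gripper is mounted at the origin on a cart in front of the work surface, level with it; the furniture and walls round the work are solid. World frame = base frame: x ahead of the robot, y to its left, z up, the work surface at z = 0. Lengths are in m, angles in rad, forces in N, time in s.
With the tool pointing down it reaches from about 0.425 to 0.95 m from the base axis. Payload 4.7 kg.
Tool frame: the origin (TCP) lies on the centre line of the jaws, within the pads' length; the fingertips stand 14 mm ahead of it and the grasp point (between the pads) lies 5 mm behind it; z points along the fingers, y is the line along which they close (so a half turn about z gives the same grasp; the last joint's range is limited). The gripper opens to 85 mm and grips with 20 to 120 N. Pads are 22 mm wide; open, the fingers measure 114 mm over their backs; the gripper's body (76 mm by 85 mm) begins 54 mm behind the grasp point. The pads swing forward as they close: fully open they stand 13 mm farther back than shut.
Start: joints at [1.084, 0.469, -0.049, 1.532, 0.024, 1.141, -0.082], TCP at [0.298, -0.605, 0.245] pointing down, gripper open.
Joint ranges: [-2.59, 2.59], [-0.33, 1.99], [-1.39, 1.29], [0.1, 2.45], [-1.04, 4.18], [0.21, 1.99], [-2.66, 2.66]. Speed limits (rad/s): [2.57, 2.57, 3.14, 3.14, 3.14, 3.14, 3.14].

INTERFACE

Orientations are given as a rotation vector (axis times angle).
In Python, from cell import env gives the robot as it stands. Calls block until the motion is done:
- env.goto(position, orientation): joint-space move of the TCP to a pose.
- env.move_straight(position, velocity=0.15, ori=None, threshold=None): straight line of the TCP; ori=None keeps the orientation; velocity is the mean speed in m/s. With threshold (N) it stops when the force on the tool has changed by that much, and returns True; else False.
- env.set_joints(angles): joint-space move.
- env.release() and env.gripper_close(): open the fingers fully, or close them until they stop; the grip force is fixed at half the most.
- env.sleep(seconds).
- env.inverse_kinematics(position, orientation): joint angles nearest the present ones, or None.
- env.get_image(name): name is "scene" or "top"; returns the picture (384x512x3 uint8, red, green, blue); there is no depth.
- env.calibration(name): a dict with "fx", "fy", "cx", "cy" (pixels), "cam_to_world" (4x4, takes a point from camera to world coordinates). Camera axes: x right, y up, looking along -z (the intrinsics and any distortion apply to the point x, -y, -z); pixel columns grow to the right and rows downward; lengths in m; the calibration is good to about 2 mm. A picture is of the moment at which its call begins. calibration takes no time and is no camera call.
A pose or a line that the arm cannot do raises env.MotionError and nothing moves.
- env.hand_in(): hands the job in; it is judged then, once.
Readings, each from a call of its own:
- env.current_clock(): time.
- env.current_q(): joint angles.
- env.current_joint_velocities(): joint speeds.
- env.current_tau(): joint torques, N m.
- env.current_tool_pos(): TCP position.
- env.current_tool_rot(): TCP orientation.
- env.current_force(): force on the tool from outside, world axes, zero at the start.
- env.current_torque(): the same for the moment, N m.
- env.current_finger_gap(): finger opening in m.
- env.current_gripper_force(): force on a finger pad.
Only numpy, scipy, OpenCV 4.12 (cv2) and the standard library are available. Lean on these libraries where they do the work, as an engineer would, in place of code of your own. Each camera call takes 0.05 s, during which the arm holds its last target. There are 200 camera calls.

TASK

Log the sealed spice jar: draw the jar with the paper code strip over its cap out of the slanted block and stand it upright on the foot of the code reader, pushed fully home into the V-stop, with its code strip looking straight into the reader's window. Let go of it, then press the key on top of the reader fully down and release it, leaving the jar standing as it is. Leave the other spice jar in its hole and do not knock the mug, the garlic or the flat tin about.

Things in the scene. Friction and masses are not known exactly. Their poses are not given: they have to be found in the camera images.
- spice_block: Slanted wooden spice block, fixed: 76 (own x) x 200 (own y) x 56 mm (own z) on a wedge and base plank. Origin: centre of its leaning underside. Own z, the axis of its two bores, leans 30 degrees from vertical to own -x, roughly the robot's left. Bores 47 mm across, 44 mm deep, mouths at own (0, -50, 56) and (0, 50, 56) mm, a spice jar in each. Plank reaches 80 mm to that side.
- jar: Sealed spice jar, loose, 41 mm across, 105 tall, about 0.11 kg; the only one with a paper strip (28 mm wide, black bars) over half its cap top and down one side. Starts in either bore, leaning with it, strip turned variously, 61 mm standing out. Origin: centre of its underside; own z up its axis to the cap (84 to 105 mm; may be gripped anywhere above the block); strip on own -x side.
- jar_code (a point): The middle of the code strip on the side of the sealed jar, 20 mm from the jar's axis on its own -x side, 50 mm above its underside.
- jar_open: The other spice jar, the same size (41 mm across, 105 mm tall) and without paper strip, in the other bore; to be left there. Origin: centre of its underside, own z up its axis.
- reader: Code reader, fixed: foot plate 200 (own x) x 120 x 10 mm, origin centre of its underside. On its rear half a grey head 112 mm wide, front face at own x = 2 mm, top 66 mm over the worktop. The dark window in that face looks along own -x. Before it two black ribs, 20 mm tall over the foot, form a 90 degree V-stop open to own -x. On the head: a round key and a flat display.
- reader_home (a point): Where the centre of a jar's underside lies when the jar stands on the foot (10 mm over the worktop) and touches both ribs of the V-stop: fully home. Own (-36, 0, 10) mm of the reader, same axes: the window lies in +x, 38 mm away. A jar slides home along +x from in front; the V's mouth is about 60 mm wide.
- key_top (a point): Centre of the key's top face: a round metal key 26 mm across in a dark collar 42 mm across, 88 mm over the worktop when up; pressed straight down.
- key (a joint): Travel of the key in m: 0 up, 0.006 fully down; springs back. Fully down takes 5 N.
- mug: Bystander: white mug with handle, 82 mm across, 94 mm tall; origin centre of its underside. Leave alone.
- garlic: Bystander: garlic bulb, 60 x 57 x 58 mm; origin at its underside. Leave alone.
- fish_tin: Bystander: flat tin, 63 x 105 x 26 mm; origin centre of its underside. Leave alone.

How it is judged:
On the way, in this order (a step that is already met when the one before it is completed fails the run):
1. the sealed jar is drawn clear of the slanted block (distance between jar and spice_block above 0.12 m), for 0.1 s.
2. the sealed jar stands on the foot, home in the V-stop, code strip to the window, and is let go (horizontal distance between jar and reader_home below 0.004 m and z of jar in the frame of reader_home between -0.003 and 0.003 m and angle between jar's own z axis and vertical below 0.06 rad and angle between the x axis of jar and the x axis of reader, either way round below 0.26 rad and x of jar_code in the frame of reader_home above 0.012 m and contact force between the fingers and jar below 0.05 N and linear speed of jar below 0.02 m/s), for 0.3 s.
3. the key is pressed fully down while the jar stands so (value of joint key above 0.0052 m and horizontal distance between jar and reader_home below 0.004 m and z of jar in the frame of reader_home between -0.003 and 0.003 m and angle between jar's own z axis and vertical below 0.06 rad and angle between the x axis of jar and the x axis of reader, either way round below 0.26 rad and x of jar_code in the frame of reader_home above 0.012 m), for 0.05 s.
At the end, for the whole second after the job is handed in: The sealed jar stands upright (within 3 degrees) on the reader's foot, its axis within 4 mm of the fully home position in the V-stop, its code strip towards the window within 15 degrees, let go and at rest; the key is up again; the other jar is in its bore, within 15 mm of its start (all of step 2 and value of joint key below 0.001 m and distance of jar_open from where it was at the start of the episode below 0.015 m); the robot touches nothing.
It fails at once if the other spice jar is pulled from its bore (distance of jar_open from where it was at the start of the episode above 0.02 m).
It fails at once if the mug is knocked away (distance of mug from where it was at the start of the episode above 0.03 m).
It fails at once if the garlic is knocked away (distance of garlic from where it was at the start of the episode above 0.03 m).
It fails at once if the flat tin is knocked away (distance of fish_tin from where it was at the start of the episode above 0.03 m).
It also fails if it takes over 48 s, if anything falls off the work surface, if the arm or the gripper's body presses on something with over 40 N, if the wrist force passes 120 N, or if a joint passes its speed limit or range.

## Working session

There is one attempt and no reset: what is moved stays moved. The work goes in short steps, each a Python script; the robot and the scene stay as the last script left them, time stands still between calls to the robot, and variables do not carry over. Pictures are saved under pics/ and viewed, at most 10 in all, crops included, and the job is handed in when it is done.

```bash
mkdir -p pics; ls
python3 - <<'E'
from cell import env
import cv2,numpy as np
np.set_printoptions(precision=4,suppress=True)
for n in("scene","top"):
    im=env.get_image(n); cv2.imwrite(f"pics/{n}0.png",im[:,:,::-1]); 
    c=env.calibration(n); print(n,{k:c[k] for k in c if k!="cam_to_world"}); print(np.array(c["cam_to_world"]))
print(env.current_clock(),env.current_tool_rot(),env.current_tool_pos())
E
```

```text
cell.py
pics
scene {'fx': 455.5605316173765, 'fy': 455.5605316173765, 'cx': 261.8600983385819, 'cy': 192.82932258501265}
[[-0.8763  0.368  -0.3109  0.2769]
 [-0.4816 -0.6489  0.5891  0.6099]
 [ 0.015   0.666   0.7458  0.7798]
 [ 0.      0.      0.      1.    ]]
top {'fx': 392.4972078720396, 'fy': 392.4972078720396, 'cx': 256.725311060088, 'cy': 190.04045042707997}
[[ 0.0147  0.9993 -0.0356  0.5098]
 [-0.9999  0.0148  0.002   0.0449]
 [ 0.0025  0.0356  0.9994  1.0452]
 [ 0.      0.      0.      1.    ]]
0.1 [-3.058  -0.7126  0.0007] [ 0.2981 -0.6051  0.2444]
```

View pics/scene0.png

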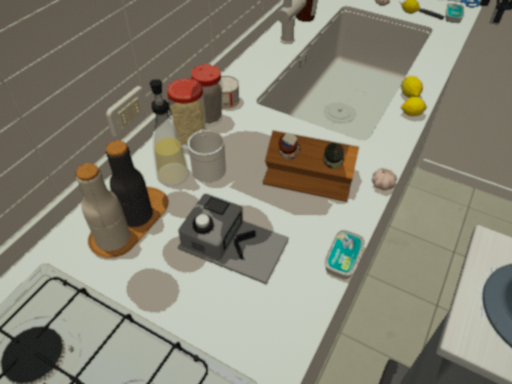

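View pics/top0.png

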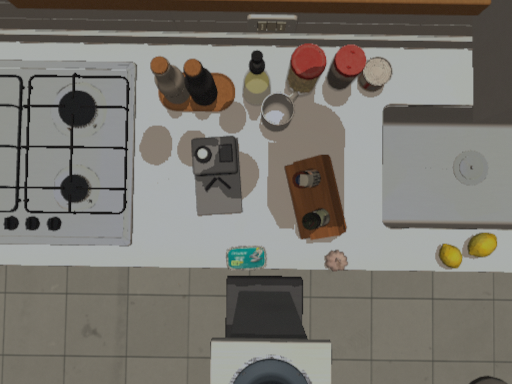

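The scene view shows the reader with its key at about (203,222) and the V towards (245,245). The block's jars are at (288,145) and (334,153). In the top view the reader is at (217,175), with the foot running towards the robot, and the jars are at (307,180) and (317,220). I'll zoom in on the jars and the reader.

Run:
```python
import cv2,numpy as np
t=cv2.imread("pics/top0.png");s=cv2.imread("pics/scene0.png")
def c(im,x,y,w,h,W,H): return cv2.resize(im[y:y+h,x:x+w],(W,H),interpolation=cv2.INTER_CUBIC)
a=np.hstack([c(t,185,130,70,90,310,400),c(t,280,150,70,90,310,400)])
b=np.hstack([c(s,175,190,120,90,400,300),c(s,260,125,100,75,400,300)])
cv2.imwrite("pics/z1.png",a);cv2.imwrite("pics/z2.png",b)
```

```text
(no output)
```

View pics/z1.png

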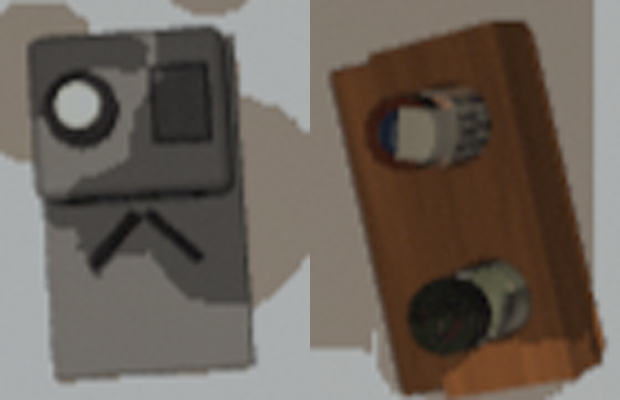

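View pics/z2.png

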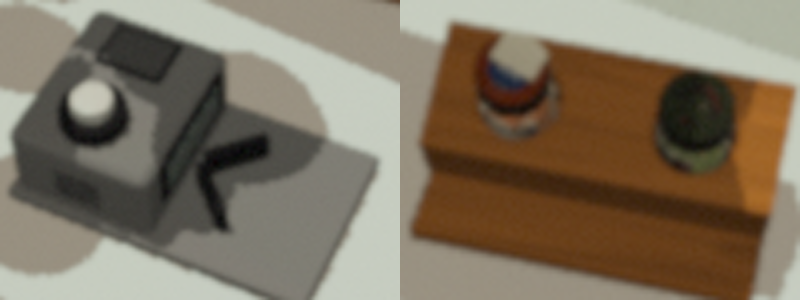

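The sealed jar is the one farther from the robot. In the top crop its strip is on the uphill side, around (395–485,130), and the scene crop shows cream at (525,60). Next I'll triangulate the block corners and the reader.

```bash
cat > h.py <<'E'
import numpy as np,cv2
from scipy.spatial.transform import Rotation as R
from cell import env
np.set_printoptions(precision=4,suppress=True)
C={n:env.calibration(n) for n in("scene","top")}
def ray(n,p):
    c=C[n];T=np.array(c["cam_to_world"]);d=np.array([(p[0]-c["cx"])/c["fx"],-(p[1]-c["cy"])/c["fy"],-1.])
    d=T[:3,:3]@d;return T[:3,3],d/np.linalg.norm(d)
def plane(n,p,z=0,nrm=(0,0,1),pt=None):
    o,d=ray(n,p);nrm=np.array(nrm,float);pt=np.array([0,0,z]) if pt is None else pt
    return o+d*(nrm@(pt-o))/(nrm@d)
def tri(pt,ps):
    A=np.zeros((3,3));b=np.zeros(3);L=[ray("top",pt),ray("scene",ps)]
    for o,d in L:
        M=np.eye(3)-np.outer(d,d);A+=M;b+=M@o
    x=np.linalg.solve(A,b);return x,max(np.linalg.norm(np.cross(x-o,d)) for o,d in L)
def proj(n,X):
    c=C[n];T=np.array(c["cam_to_world"]);q=T[:3,:3].T@(np.array(X)-T[:3,3]);return np.array([c["cx"]+c["fx"]*q[0]/-q[2],c["cy"]-c["fy"]*q[1]/-q[2]])
E
python3 - <<'E'
from h import *
tp=[(285.2,166.2),(300.8,238.4),(321.3,155.6),(338.7,232.1)];sc=[(266.25,162.5),(352,178.75),(272.5,130.5),(358.75,147)]
own=np.array([(-38,100,56),(-38,-100,56),(38,100,56),(38,-100,56)])/1e3
P=[]
for a,b in zip(tp,sc):
    x,e=tri(a,b);P.append(x);print(x,e)
P=np.array(P)
print("len",np.linalg.norm(P[0]-P[1]),np.linalg.norm(P[2]-P[3]),np.linalg.norm(P[0]-P[2]),np.linalg.norm(P[1]-P[3]))
r,rs=R.align_vectors(P-P.mean(0),own-own.mean(0));t=P.mean(0)-r.apply(own.mean(0))
M=r.as_matrix();print("block",t,M,rs)
y=M[:,1].copy();y[2]=0;y/=np.linalg.norm(y);yaw=np.arctan2(-y[0],y[1])
x_h=np.array([y[1],-y[0],0]);z=np.array([0,0,1.])
Rb=np.column_stack([np.cos(np.pi/6)*x_h+.5*z,y,-.5*x_h+np.cos(np.pi/6)*z]);t=P.mean(0)-Rb@own.mean(0)
print("yaw",np.degrees(yaw),"t",t);print(Rb)
for i,s in enumerate((50,-50)):
    c=t+Rb@np.array([0,s,117])/1e3;print("cap",c,proj("top",c),proj("scene",c))
np.savez("block.npz",Rb=Rb,t=t)
# strip on cap-top plane -> jar-plane coordinates
cap=t+Rb@np.array([0,50,117])/1e3
for n in C:
    im=cv2.imread(f"pics/{n}0.png");u,v=proj(n,cap).astype(int)
    print(n,u,v)
    w=im[v-9:v+10,u-11:u+12].astype(int);g=w.min(2);print("x0",u-11,"y0",v-9);print(g)
# reader
for n,l in (("top",[(197.4,216.2),(242.1,212.4),(195,176)]),("scene",[(288.4,238),(268,279.4)])):
    print(n,[plane(n,p,.01) for p in l])
k=tri((185+75/4.43,130+103/4.44),(175+93/3.33,190+102/3.33));print("key",k)
E
```

```text
[ 0.6039 -0.0266  0.0789] 0.0002771266451753173
[ 0.4239 -0.0676  0.0835] 0.0037838573893339174
[ 0.6316 -0.1119  0.0951] 0.0020215196717424354
[ 0.4429 -0.1574  0.0939] 0.0021533460929689455
len 0.18469255424332967 0.19414185506588294 0.09116909803628769 0.09231980091474179
block [ 0.527  -0.099   0.0324] [[ 0.2315  0.9725 -0.0246]
 [-0.9618  0.2326  0.1443]
 [ 0.1461 -0.0097  0.9892]] 0.019794442035097108
yaw -76.5507449800204 t [ 0.5321 -0.1181  0.0393]
[[ 0.2014  0.9726 -0.1163]
 [-0.8423  0.2326  0.4863]
 [ 0.5     0.      0.866 ]]
cap [ 0.5671 -0.0496  0.1407] [297.0206 179.7806] [287.4282 140.8101]
cap [ 0.4699 -0.0729  0.1407] [306.6628 222.1418] [334.6648 149.9393]
scene 287 140
x0 276 y0 131
[[ 90 107 121 134 143 148 155 164 175 181 184 186 188 188 189 191 190 191
  191 191 191 192 191]
 [ 42  51  61  70  78  86  98 115 132 145 155 165 171 174 178 183 184 186
  188 189 190 190 191]
 [ 25  21  28  32  34  37  44  59  72 100 121 138 145 148 153 158 160 164
  170 176 180 184 185]
 [ 26  25  25  26  25  28  26  31  60  95 116 125 126 127 130 132 132 133
  132 136 142 150 159]
 
[... 2874 characters left out ...]
21  18  16  23  26  62  85  90  90  91
   92  93  92  75  66]
 [110 110  74  36  31  31  33  35  25  18  16  18  21  55  70  71  76  77
   84  84  76  60  58]
 [109 110  78  39  27  32  34  34  28  25  20  18  18  26  27  28  40  43
   55  58  46  39  41]
 [111 110  94  50  29  31  33  30  33  31  27  26  20  15  20  18  20  19
   21  24  26  33  34]
 [110 111 111  59  26  31  31  33  32  31  33  32  29  24  26  24  24  25
   24  28  25  28  26]]
top [array([0.4755, 0.1979, 0.01  ]), array([0.4872, 0.0805, 0.01  ]), array([0.5814, 0.2064, 0.01  ])]
scene [array([0.4889, 0.0851, 0.01  ]), array([0.4791, 0.193 , 0.01  ])]
key (array([0.6326, 0.179 , 0.0824]), np.float64(0.0003138021807293716))
```

Run:
```python
import cv2,numpy as np
t=cv2.imread("pics/top0.png")
a=cv2.resize(t[148:248,278:352],None,fx=6,fy=6,interpolation=cv2.INTER_CUBIC)
a=np.clip(255*(a/255.)**.6,0,255).astype(np.uint8)
cv2.imwrite("pics/z3.png",a)
```

```text
(no output)
```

View pics/z3.png

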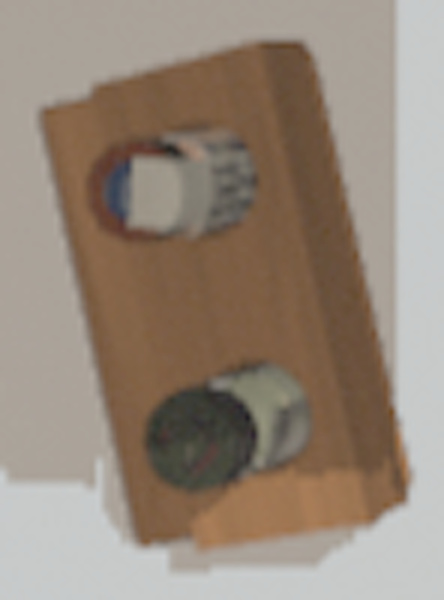

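The brightened top crop shows the plank strip on the left. The true top-face corners are at about (92,90), (193,548), (262,42) and (365,525). The strip on the cap spans x 130–185, y 152–232, and the cap's left rim is near (90,190).

Run:
```python
from h import *
f=lambda x,y:(278+(x+.5)/6-.5,148+(y+.5)/6-.5)
tp=[f(92,90),f(193,548),f(262,42),f(365,525)];sc=[(266,162),(351.6,178.4),(272.2,130.2),(358.4,146.6)]
own=np.array([(-38,100,56),(-38,-100,56),(38,100,56),(38,-100,56)])/1e3
P=[]
for a,b in zip(tp,sc):
    x,e=tri(a,b);P.append(x);print(x,e)
P=np.array(P)
print("len",np.linalg.norm(P[0]-P[1]),np.linalg.norm(P[2]-P[3]),np.linalg.norm(P[0]-P[2]),np.linalg.norm(P[1]-P[3]))
r,rs=R.align_vectors(P-P.mean(0),own-own.mean(0));M=r.as_matrix();print("lean",np.degrees(np.arccos(M[2,2])),M[2],rs)
y=M[:,1].copy();y[2]=0;y/=np.linalg.norm(y)
x_h=np.array([y[1],-y[0],0]);z=np.array([0,0,1.])
Rb=np.column_stack([np.cos(np.pi/6)*x_h+.5*z,y,-.5*x_h+np.cos(np.pi/6)*z]);t=P.mean(0)-Rb@own.mean(0)
print("yaw",np.degrees(np.arctan2(x_h[1],x_h[0])),"t",t)
np.savez("block.npz",Rb=Rb,t=t)
for s in (50,-50):
    c=t+Rb@np.array([0,s,117])/1e3;print("cap",c,proj("top",c),proj("scene",c))
cap=t+Rb@np.array([0,50,117])/1e3
# strip patch on the cap top, in block x,y about cap centre (mm)
for n,thr in(("top",58),("scene",85)):
    im=cv2.imread(f"pics/{n}0.png");im=cv2.resize(im,None,fx=4,fy=4,interpolation=cv2.INTER_CUBIC);m=im.min(2)
    poly=np.array([proj(n,cap+.0215*(Rb[:,0]*np.cos(a)+Rb[:,1]*np.sin(a))) for a in np.linspace(0,6.28,40)])
    k=np.zeros(m.shape,np.uint8);cv2.fillPoly(k,[np.int32(poly*4+1.5)],1)
    v,u=np.nonzero((m>thr)&(k>0))
    Q=np.array([Rb.T@(plane(n,((a+.5)/4-.5,(b+.5)/4-.5),nrm=Rb[:,2],pt=cap)-cap) for a,b in zip(u,v)])[:,:2]*1e3
    print(n,"centroid",Q.mean(0),"ext",Q.min(0),Q.max(0),"rect",cv2.minAreaRect(Q.astype(np.float32)))
```

```text
[ 0.6155 -0.0476  0.0569] 0.0003372094097180436
[ 0.4254 -0.091   0.0621] 0.0006870856729858125
[ 0.6333 -0.1121  0.0952] 0.001239942248195424
[ 0.4395 -0.1544  0.0989] 0.0015094138704923265
len 0.1950441493270609 0.198445074145344 0.07707613805199773 0.0746888669057534
lean 29.70415079894383 [ 0.495  -0.0231  0.8686] 0.003950792334053428
yaw -77.34568897070018 t [ 0.5346 -0.1286  0.0298]
cap [ 0.5705 -0.0606  0.1311] [301.3052 178.6414] [288.0496 140.6481]
cap [ 0.473  -0.0825  0.1311] [310.2787 220.6753] [334.4599 150.0682]
top centroid [ 6.4158 -3.9348] ext [ -8.6659 -18.5278] [21.3917 11.475 ] rect ((6.806669235229492, -4.614131927490234), (27.683870315551758, 27.2176513671875), 73.1436996459961)
scene centroid [ 7.947  -1.3687] ext [ -6.5362 -15.8767] [21.9593 15.2908] rect ((7.526841163635254, -1.1193885803222656), (29.709388732910156, 28.88555908203125), 11.430497169494629)
```

Run:
```python
from h import *
b=np.load("block.npz");Rb,t=b["Rb"],b["t"];cap=t+Rb@np.array([0,50,117])/1e3
def loc(n,p): return (Rb.T@(plane(n,p,nrm=Rb[:,2],pt=cap)-cap))[:2]*1e3
for n,far,near in(("top",(299.6,173.8),(298.7,185.2)),("scene",(282,138.6),(293.2,145.2))):
    a,c=loc(n,far),loc(n,near);d=a-c
    print(n,a,c,"len",np.linalg.norm(d),"strip dir deg from block +x",np.degrees(np.arctan2(d[1],d[0]))-90)
# subpixel: gradient edge fit of diameter edge
for n,far,near in(("top",(299.6,173.8),(298.7,185.2)),("scene",(282,138.6),(293.2,145.2))):
    g=cv2.imread(f"pics/{n}0.png").min(2).astype(np.float32);far,near=np.array(far),np.array(near)
    d=(near-far)/np.linalg.norm(near-far);nn=np.array([d[1],-d[0]]);pts=[]
    for s in np.linspace(.15,.85,15):
        q=far+s*(near-far);o=np.arange(-4,4.01,.1)
        m=np.float32(q+o[:,None]*nn);v=cv2.remap(g,m[None,:,0].copy(),m[None,:,1].copy(),cv2.INTER_LINEAR)[0]
        e=np.abs(np.gradient(cv2.GaussianBlur(v[None],(9,1),0)[0]));w=e**2;pts.append(loc(n,q+nn*(o*w).sum()/w.sum()))
    vx,vy,x0,y0=cv2.fitLine(np.float32(pts),cv2.DIST_HUBER,0,.01,.01).ravel();
    if vy<0: vx,vy=-vx,-vy
    print(n,"fit",np.degrees(np.arctan2(vy,vx))-90,x0,y0)
```

```text
top [-1.6532 11.9304] [ -9.8924 -13.6195] len 26.84557097565557 strip dir deg from block +x -17.873204010211538
scene [ 1.7902 13.7493] [ -7.6037 -13.1195] len 28.46369120056452 strip dir deg from block +x -19.27071791769542
top fit -17.53788 -6.6623926 -0.7050867
scene fit -15.593727 -5.426766 0.84536505
```

The strip points about -18° from block +x, and the two views agree. Next I'll fit the reader's foot edges.

```bash
cat >> h.py <<'E'
def edge(im,n,a,b,z,r=3):
    g=im.mean(2).astype(np.float32);a,b=np.array(a,float),np.array(b,float)
    d=(b-a)/np.linalg.norm(b-a);nn=np.array([d[1],-d[0]]);pts=[]
    for s in np.linspace(.1,.9,25):
        q=a+s*(b-a);o=np.arange(-r,r+.01,.1);m=np.float32(q+o[:,None]*nn)
        v=cv2.remap(g,m[None,:,0].copy(),m[None,:,1].copy(),cv2.INTER_LINEAR)[0]
        w=np.abs(np.gradient(cv2.GaussianBlur(v[None],(9,1),0)[0]))**2;pts.append(plane(n,q+nn*(o*w).sum()/w.sum(),z)[:2])
    l=cv2.fitLine(np.float32(pts),cv2.DIST_HUBER,0,1e-4,1e-4).ravel()
    return l[2:],l[:2]*np.sign(l[:2]@(plane(n,b,z)-plane(n,a,z))[:2])
def cross(l1,l2):
    s=np.linalg.solve(np.column_stack([l1[1],-l2[1]]),l2[0]-l1[0]);return l1[0]+s[0]*l1[1]
E
python3 - <<'E'
from h import *
yaw=lambda v,o:np.degrees(np.arctan2(v[1],v[0]))-o
T=cv2.imread("pics/top0.png");S=cv2.imread("pics/scene0.png")
f=edge(T,"top",(242.1,212.4),(197.4,216.2),.01);l=edge(T,"top",(197.3,214.5),(195,178),.01);r=edge(T,"top",(242.1,211),(239.2,173),.01)
print("top yaw",yaw(f[1],90),yaw(l[1],0),yaw(r[1],0),"corners",cross(f,l),cross(f,r),"width",np.linalg.norm(cross(f,l)-cross(f,r)))
F=edge(S,"scene",(288.4,238),(268,279.4),.01);Rr=edge(S,"scene",(288.4,238),(250,223),.01)
print("scene yaw",yaw(F[1],90),yaw(Rr[1],0),"right corner",cross(F,Rr))
h=edge(T,"top",(185+50/4.43,130+196/4.44),(185+228/4.43,130+190/4.44),.066)
print("head front",h[0],yaw(h[1],-90))
E
```

```text
top yaw 4.545856899554991 4.435914635347075 4.2523676421993555 corners [0.4771 0.2006] [0.4867 0.0803] width 0.12058949618513612
scene yaw 4.688020813186753 4.8575981423446075 right corner [0.4873 0.0822]
head front [0.5846 0.1387] 3.7385219905030738
```

```bash
cat >> h.py <<'E'
b=np.load("block.npz");Rb,tb=b["Rb"],b["t"];bz=Rb[:,2]
a=np.radians(-18);s=Rb@np.array([np.cos(a),np.sin(a),0]);ry0=np.cross(bz,s)
psi=np.radians(4.55);rx=np.array([np.cos(psi),np.sin(psi),0]);ry=np.array([-rx[1],rx[0],0]);Z=np.array([0,0,1.])
home=np.array([.4822,.1412,.01])+.064*rx
def tool(y,z): return R.from_matrix(np.column_stack([np.cross(y,z),y,z])).as_rotvec()
def place(d,up,lat=0): return home+d*rx+lat*ry+np.array([0,0,.085+up])
grasp=tb+Rb@np.array([0,50,102])/1e3-.005*bz
E
python3 - <<'E'
from h import *
print(home,grasp,s)
for sg in(1,-1):
    og=tool(sg*ry0,-bz);op=tool(sg*ry,-Z);print(sg)
    for nm,p,o in(("pre",grasp+.1*bz,og),("grasp",grasp,og),("drawn",grasp+.18*bz,og),("up",place(-.06,.12),op),("down",place(-.05,.0),op),("home",place(0,0),op),("key",home+.089*rx+.026*ry+np.array([0,0,.09]),op)):
        q=env.inverse_kinematics(p,o);print(nm,p,q)
E
```

```text
[0.546  0.1463 0.01  ] [ 0.5727 -0.0703  0.1138] [-0.1211 -0.8713  0.4755]
1
pre [ 0.5618 -0.0215  0.2004] [ 0.1907  0.4203 -0.6263  1.9087  0.8402  1.1688 -0.9565]
grasp [ 0.5727 -0.0703  0.1138] [ 0.1059  0.5081 -0.4063  1.9757  0.9258  0.965  -1.0047]
drawn [0.553  0.0175 0.2697] [ 0.2454  0.3738 -0.7852  1.8283  0.7863  1.33   -0.9295]
up [0.4862 0.1415 0.215 ] [ 0.534   0.4608 -1.1577  1.9185  0.4805  1.0781  0.8267]
down [0.4962 0.1423 0.095 ] [ 0.3282  0.5738 -0.8998  2.011   0.6041  0.8457  0.7356]
home [0.546  0.1463 0.095 ] [ 0.2587  0.608  -0.8054  1.9017  0.5665  0.875   0.8148]
key [0.6327 0.1793 0.1   ] [ 0.2286  0.7577 -0.8682  1.6711  0.6582  1.0303  0.791 ]
-1
pre [ 0.5618 -0.0215  0.2004] [ 0.5413  0.6418 -1.1761  1.8918  1.076   1.4435  2.0115]
grasp [ 0.5727 -0.0703  0.1138] [ 0.6104  0.8215 -1.181   1.9493  1.276   1.4292  1.9266]
drawn [0.553  0.0175 0.2697] [ 0.4867  0.5284 -1.1736  1.8175  0.945   1.4988  2.0834]
up [0.4862 0.1415 0.215 ] [ 0.2401  0.3084 -0.7296  1.931   0.2443  0.9913 -2.0926]
down [0.4962 0.1423 0.095 ] [ 0.0578  0.4586 -0.5262  2.0249  0.3355  0.7417 -2.1654]
home [0.546  0.1463 0.095 ] [ 0.0441  0.52   -0.4991  1.9136  0.3408  0.7918 -2.1333]
key [0.6327 0.1793 0.1   ] [-0.0094  0.6357 -0.4788  1.6857  0.3545  0.9074 -2.1206]
```

Run:
```python
from h import *
og=tool(ry0,-bz)
env.goto(grasp+.17*bz,og);print(env.current_clock())
env.move_straight(grasp+.05*bz,.2);hit=env.move_straight(grasp,.08,threshold=6)
print(hit,env.current_tool_pos()-grasp,env.current_force())
env.gripper_close();print(env.current_finger_gap(),env.current_gripper_force(),env.current_clock(),env.current_force())
hit=env.move_straight(grasp+.06*bz,.08);print(hit,env.current_force(),env.current_finger_gap())
env.move_straight(grasp+.19*bz,.2);print(env.current_tool_pos(),env.current_force(),env.current_finger_gap(),env.current_clock())
for n in C: cv2.imwrite(f"pics/{n}1.png",env.get_image(n)[:,:,::-1])
i=cv2.imread("pics/scene1.png")[40:240,170:400];cv2.imwrite("pics/z4.png",cv2.resize(i,None,fx=3,fy=3,interpolation=cv2.INTER_CUBIC))
```

```text
2.4833
False [ 0.0001  0.0003 -0.    ] [-0.402   0.0065  0.2351]
0.039605028951163405 60.063810646533966 4.4917 [-1.6531  1.1218  3.7733]
False [ 0.6738 -0.0445 -1.682 ] 0.03962672124459006
[0.5514 0.0212 0.2772] [ 0.0517 -0.3974 -1.8407] 0.039237672906837606 6.1917
```

View pics/z4.png

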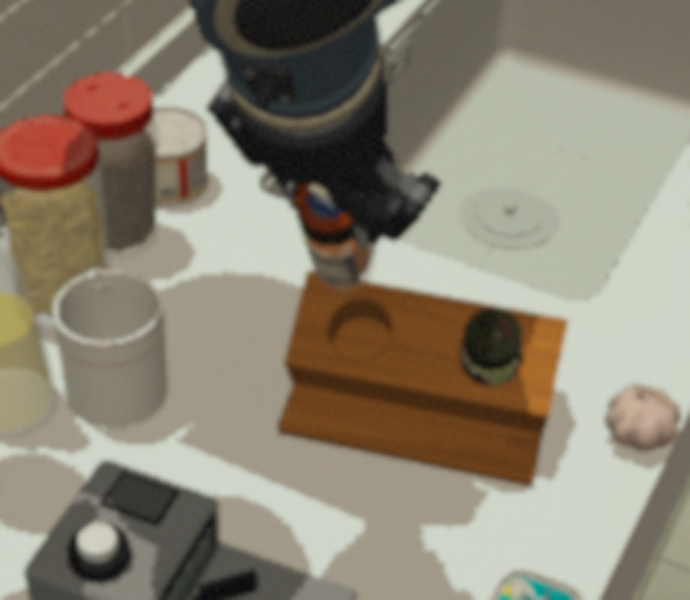

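The jar is drawn clear and held, and the dark open jar is still in its bore. Now I'll reorient, set it down and slide it home.

Run:
```python
from h import *
op=tool(ry,-Z)
env.goto(place(-.05,.10),op);env.move_straight(place(-.05,.025),.15)
env.sleep(.3);f0=env.current_force();print("f0",f0,env.current_clock())
hit=env.move_straight(place(-.05,-.012),.02,threshold=1.5);p=env.current_tool_pos();print(hit,"up",p[2]-home[2]-.085,env.current_force()-f0)
up=p[2]-home[2]-.085
env.move_straight(place(-.05,up+.0005),.02);print(env.current_force()-f0)
hit=env.move_straight(place(-.012,up+.0005),.06,threshold=4);print(hit,env.current_force()-f0)
hit=env.move_straight(place(.012,up+.0005),.015,threshold=3)
p=env.current_tool_pos();d=p-home;f=env.current_force()-f0
print(hit,"d",d@rx,"lat",d@ry,"F rx,ry,z",f@rx,f@ry,f[2],env.current_torque(),env.current_clock())
```

```text
f0 [ 0.1064  0.0781 -0.9932] 8.7333
True up -0.0009395424043631001 [-0.3753 -0.5212  5.1341]
[-0.5662  0.4267 -1.0892]
False [ 0.1967 -0.095  -0.2847]
True d 0.004553322396929939 lat -0.00014775541735390562 F rx,ry,z -0.05171870496647585 0.08237590638807527 5.402642427879165 [-0.0196  0.1911  0.0203] 12.0917
```

Run:
```python
from h import *
f0=np.array([.1064,.0781,-.9932])
def rep(t):
    d=env.current_tool_pos()-home;f=env.current_force()-f0;print(t,"d %.4f lat %.4f up %.4f | F %.2f %.2f %.2f"%(d@rx,d@ry,d[2]-.085,f@rx,f@ry,f[2]),env.current_torque())
env.sleep(.2);rep("now")
for d,u in((.0035,0),(.0035,.001),(.0045,.001),(.0055,.001),(.0065,.001)):
    env.move_straight(place(d,u),.02,threshold=8);env.sleep(.15);rep((d,u))
for n in C: cv2.imwrite(f"pics/{n}2.png",env.get_image(n)[:,:,::-1])
i=cv2.imread("pics/scene2.png")[130:290,165:305];j=cv2.imread("pics/top2.png")[130:230,180:260]
cv2.imwrite("pics/z5.png",np.hstack([cv2.resize(i,(420,480),interpolation=cv2.INTER_CUBIC),cv2.resize(j,(380,480),interpolation=cv2.INTER_CUBIC)]))
```

```text
now d 0.0045 lat -0.0002 up -0.0009 | F -0.31 -0.25 5.50 [ 0.0254  0.1434 -0.0336]
(0.0035, 0) d 0.0032 lat -0.0003 up -0.0005 | F -0.99 0.60 -0.22 [-0.0346 -0.0317  0.0393]
(0.0035, 0.001) d 0.0035 lat -0.0000 up 0.0010 | F -1.20 -0.02 -1.04 [ 0.0671 -0.0056 -0.0113]
(0.0045, 0.001) d 0.0044 lat -0.0001 up 0.0010 | F -0.79 0.06 -0.89 [-0.0322  0.044   0.0009]
(0.0055, 0.001) d 0.0050 lat -0.0000 up 0.0009 | F -2.46 -0.79 1.28 [-0.1612  0.7215  0.0182]
(0.0065, 0.001) d 0.0055 lat -0.0000 up 0.0009 | F -5.16 -0.93 3.22 [-0.2884  1.4943  0.0131]
```

View pics/z5.png

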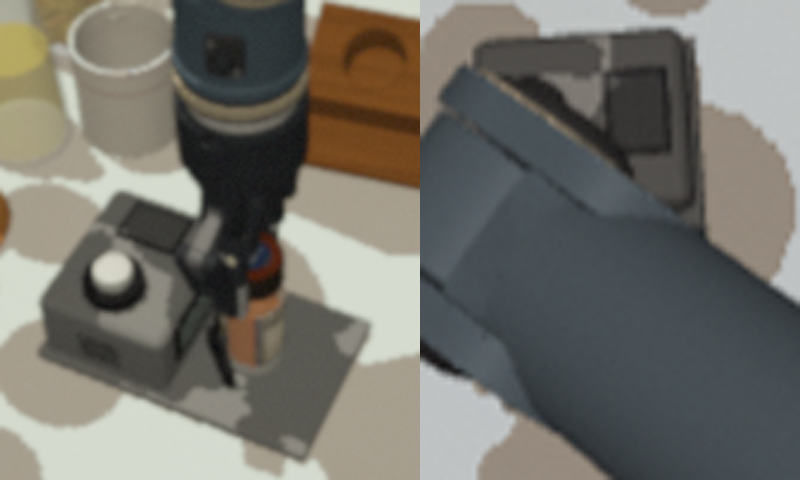

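The jar touches both ribs at d≈5 mm, and the lateral force is near zero. I'll ease the preload, lower it, release, back off upwards and check.

Run:
```python
from h import *
f0=np.array([.1064,.0781,-.9932])
env.move_straight(place(.0047,.001),.02);env.move_straight(place(.0047,-.0006),.02)
d=env.current_tool_pos()-home;print(d@rx,d[2]-.085,env.current_force()-f0)
env.release();env.sleep(.2);print(env.current_gripper_force(),env.current_force()-f0)
env.move_straight(place(.0047,.06),.08)
env.move_straight(place(-.03,.16)-.12*ry,.3);print(env.current_clock())
for n in C: cv2.imwrite(f"pics/{n}3.png",env.get_image(n)[:,:,::-1])
i=cv2.imread("pics/scene3.png")[140:290,165:305];j=cv2.imread("pics/top3.png")[130:220,185:255]
cv2.imwrite("pics/z6.png",np.hstack([cv2.resize(i,(420,450),interpolation=cv2.INTER_CUBIC),cv2.resize(j,(350,450),interpolation=cv2.INTER_CUBIC)]))
for p in(home,home+np.array([0,0,.105])): print(proj("top",p),proj("scene",p))
```

```text
0.004830336864400179 -0.0007583280328142955 [-1.8048 -0.6393 -0.2452]
0.0 [0.3926 0.3394 0.3875]
17.2
[217.5192 189.7236] [250.0298 248.0203]
[213.21  188.112] [249.7874 215.7281]
```

View pics/z6.png

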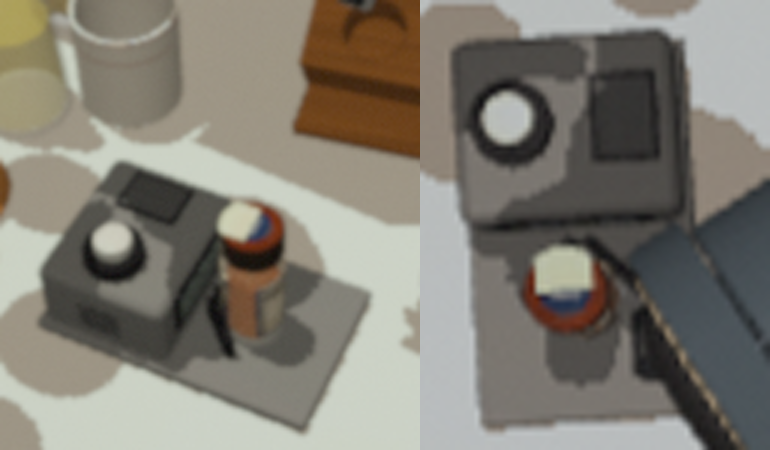

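The strip faces the window and the jar stands free. I'll now measure the cap centre, strip angle and rib lines.

Run:
```python
from h import *
own=lambda X:np.array([(X-home)[:2]@rx[:2],(X-home)[:2]@ry[:2]])*1e3
cs={}
for n in("top","scene"):
    im=cv2.imread(f"pics/{n}3.png");im=cv2.resize(im,None,fx=4,fy=4,interpolation=cv2.INTER_CUBIC)
    c=proj(n,home+np.array([0,0,.105]))*4+1.5;k=np.zeros(im.shape[:2],np.uint8);cv2.circle(k,tuple(np.int32(c)),52,1,-1)
    hsv=cv2.cvtColor(im,cv2.COLOR_BGR2HSV);hh,ss,vv=cv2.split(hsv)
    cream=((hh>15)&(hh<45)&(vv>120)&(k>0)).astype(np.uint8)
    red=(((hh<12)|(hh>165))&(ss>110)&(vv>45)&(k>0)).astype(np.uint8);blue=((hh>95)&(hh<135)&(ss>70)&(k>0)).astype(np.uint8)
    if n=="top":
        m=cv2.morphologyEx(cream|red|blue,cv2.MORPH_OPEN,np.ones((5,5)))
        ct=max(cv2.findContours(m,0,1)[0],key=cv2.contourArea);(u,v),r=cv2.minEnclosingCircle(ct);e=cv2.fitEllipse(cv2.convexHull(ct))
        print(n,"circ",(u-1.5)/4,(v-1.5)/4,r/4,"ell",e);P=plane(n,((e[0][0]-1.5)/4,(e[0][1]-1.5)/4),.115);print("own mm",own(P))
    ct=max(cv2.findContours(cream,0,1)[0],key=cv2.contourArea).reshape(-1,2)
    Q=np.float32([own(plane(n,((a-1.5)/4,(b-1.5)/4),.115)) for a,b in ct]);print(n,"cream rect own",cv2.minAreaRect(Q),Q.min(0),Q.max(0))
# ribs in first top picture, z=.03
for n in("top","scene"):
    im=cv2.imread(f"pics/{n}0.png");im=cv2.resize(im,None,fx=4,fy=4,interpolation=cv2.INTER_CUBIC);g=im.max(2)
    c=proj(n,home+.008*rx+np.array([0,0,.02]))*4+1.5;k=np.zeros(g.shape,np.uint8);cv2.circle(k,tuple(np.int32(c)),48,1,-1)
    m=((g<48)&(k>0)).astype(np.uint8)
    v,u=np.nonzero(m);Q=np.float32([own(plane(n,((a-1.5)/4,(b-1.5)/4),.03)) for a,b in zip(u,v)])
    print(n,len(Q),"ext",Q.min(0),Q.max(0));cy=np.median(Q[Q[:,0]>Q[:,0].max()-3][:,1]);L=[]
    for sg in(1,-1):
        q=Q[(sg*(Q[:,1]-cy)>4)];l=cv2.fitLine(q,cv2.DIST_HUBER,0,.01,.01).ravel();L.append((l[2:],l[:2]));print(sg,np.degrees(np.arctan(l[1]/l[0])),l[2:])
    print("apex of centrelines",cross(*L))
```

```text
top circ 213.125 184.0 6.428719997406006 ell ((854.1762084960938, 737.0789184570312), (43.66637420654297, 51.36599349975586), 92.23129272460938)
own mm [10.0003 -0.5114]
top cream rect own ((10.979362487792969, -0.16773319244384766), (27.871143341064453, 21.978776931762695), 86.48780059814453) [  0.1735 -14.3461] [22.2572 13.5749]
scene cream rect own ((1.1756877899169922, -8.29936408996582), (50.04780197143555, 42.354129791259766), 5.483776569366455) [-25.0746 -29.7755] [25.5568 14.2245]
top 1441 ext [ -0.0279 -30.5044] [39.7118 29.9272]
1 -40.23886 [15.4052 16.7467]
-1 43.42837 [ 18.2945 -17.3798]
apex of centrelines [35.9658 -0.6523]
scene 2714 ext [ -1.9508 -28.9205] [33.3821 27.7544]
1 -49.887 [20.7969 14.6209]
-1 30.11917 [ 13.4909 -14.8906]
apex of centrelines [35.0988 -2.3553]
```

The jar sits about 1 mm from home and the strip is about 4° off, both within tolerance. Now the key.

Run:
```python
from h import *
c={}
for n in("top","scene"):
    im=cv2.imread(f"pics/{n}3.png");im=cv2.resize(im,None,fx=4,fy=4,interpolation=cv2.INTER_CUBIC);g=im.min(2)
    q=proj(n,[.6326,.179,.088])*4+1.5;k=np.zeros(g.shape,np.uint8);cv2.circle(k,tuple(np.int32(q)),26,1,-1)
    v,u=np.nonzero((g>125)&(k>0));(a,b),r=cv2.minEnclosingCircle(np.int32(np.column_stack([u,v])));c[n]=((a-1.5)/4,(b-1.5)/4);print(n,c[n],r/4,plane(n,c[n],.088))
key=(plane("top",c["top"],.088)+plane("scene",c["scene"],.088))/2;print(key,(key-home)@rx,(key-home)@ry)
op=tool(ry,-Z);f0=env.current_force()
env.gripper_close();at=lambda h:np.array([key[0],key[1],.088+.014+h])
p=env.current_tool_pos();env.move_straight([p[0],p[1],.27],.3);env.goto([key[0],key[1],.2],op);env.move_straight(at(.015),.15)
env.sleep(.2);f0=env.current_force()
hit=env.move_straight(at(-.014),.025,threshold=14);print(hit,"h",env.current_tool_pos()[2]-.102,env.current_force()-f0)
env.sleep(.3);print("h",env.current_tool_pos()[2]-.102,env.current_force()-f0)
env.move_straight(at(.05),.1);env.move_straight(at(.12),.3);print(env.current_clock(),env.current_force()-f0)
```

```text
top (201.92477416992188, 153.10812377929688) 5.046934604644775 [0.6324 0.1784 0.088 ]
scene (202.09637451171875, 218.81240844726562) 6.224218845367432 [0.6333 0.1794 0.088 ]
[0.6329 0.1789 0.088 ] 0.08917112587050709 0.025663339890694623
True h -0.0063094760002292555 [-1.7346 -0.6149  5.5522]
h -0.00634460682330025 [-1.5694 -0.0412  5.6081]
22.2917 [ 0.3795  0.5766 -0.092 ]
```

A second, slightly harder press will confirm the key's hard stop, followed by a final look.

Run:
```python
from h import *
key=np.array([.6329,.1789,0]);at=lambda h:key+np.array([0,0,.102+h])
env.move_straight(at(.01),.2);env.sleep(.2);f0=env.current_force()
for h in(-.002,-.004,-.0055,-.007,-.008):
    r=env.move_straight(at(h),.03,threshold=25);env.sleep(.1);print(h,r,env.current_tool_pos()[2]-.102,(env.current_force()-f0)[2])
env.move_straight(at(.05),.1);env.move_straight(at(.12),.3)
env.move_straight([.45,-.05,.25],.3);env.sleep(.3);print(env.current_clock())
for n in C: cv2.imwrite(f"pics/{n}4.png",env.get_image(n)[:,:,::-1])
i=cv2.imread("pics/scene4.png")[120:290,150:390];j=cv2.imread("pics/top4.png")[130:220,185:255]
cv2.imwrite("pics/z7.png",np.hstack([cv2.resize(i,(480,340),interpolation=cv2.INTER_CUBIC),cv2.resize(j,(265,340),interpolation=cv2.INTER_CUBIC)]))
```

```text
-0.002 False -0.0017828640655384032 1.8431803569153244
-0.004 False -0.0038014488857499723 2.8217218059907925
-0.0055 False -0.005363272457787838 3.922574191795078
-0.007 False -0.006368646972825576 7.132726888905543
-0.008 False -0.006477846455047842 11.437119201953278
27.7917
```

View pics/z7.png

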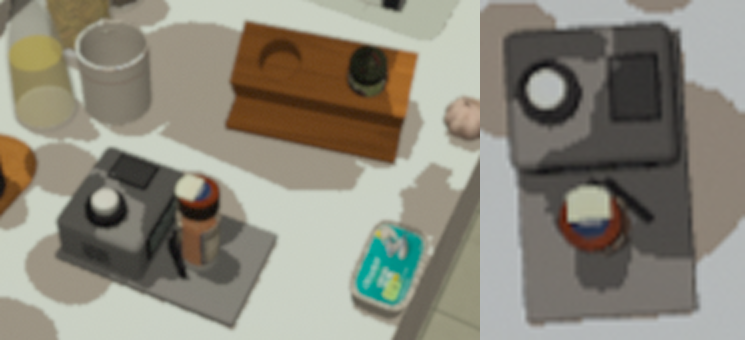

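The final view shows the jar upright in the V with its strip towards the window and the key up. The mug, garlic, tin and open jar have not moved, and the key hit its hard stop at about 6.4 mm, as force rose from 4 to 11 N.

```bash
python3 -c "
from cell import env
print(env.hand_in())"
```

```text
the job is handed in; nothing more can be done
None
```

I handed the job in at about 28 s with no verdict returned: the sealed jar stands upright in the V-stop about 1 mm from home by camera, strip to the window within about 4°, and the key was pressed to its stop (twice) and released.

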